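Draw the index plunger of the dividing head and hold it back

ROBOT

A 6-joint arm with a two-finger parallel gripper is mounted at the origin on the work surface. World frame = base frame: x ahead of the robot, y to its left, z up, the work surface at z = 0. Lengths are in m, angles in degrees, forces in N, time in s.
With the tool pointing down it reaches from about 0.4 to 0.825 m from the base axis. Payload 7 kg.
Tool frame: the origin (TCP) lies midway between the tips of the shut fingers; the grasp point (between the pads) lies 19 mm behind it; z points along the fingers, y is the direction in which the jaws open and shut (so a half turn about z gives the same grasp; the last joint's range is limited). The gripper opens to 88 mm and grips with 3 to 60 N. Pads are 19 mm wide; open, the fingers measure 130 mm over their backs; the gripper's body (78 mm by 193 mm) begins 47 mm behind the grasp point.
Start: joints at [-58.035, 20.546, 0.682, 0, -70.136, -16.507], TCP at [0.18, -0.651, 0.227] pointing down, gripper open.
Joint ranges: [-176.03, 176.03], [-82.01, 121.73], [-58.28, 71.71], [-173.87, 95.51], [-174.79, -0.11], [-173.66, 173.66]. Speed limits (degrees/s): [136.94, 136.94, 172.46, 180, 180, 180].

INTERFACE

Orientations are given as [roll, pitch, yaw] about the fixed x, y, z axes, in that order (R = Rz(yaw) Ry(pitch) Rx(roll)).
In Python, from plant import sensors, viewer, r gives the robot as it stands. The module is installed in compiled form; this text tells all that it offers.
- The arm moves only by the shell command python3 -m handwheel 'ROWS' [OPENING] [FORCE]. ROWS is JSON, one flat list of numbers, 6 for each row, row after row: the shift along the world's x, y, z in cm, then the turn, a rotation vector about the world's x, y, z in rad. In form: [tx, ty, tz, wx, wy, wz, tx, ty, tz, wx, wy, wz, ...]. A call has 1 to 8 rows; each row is the pose to reach, as a shift and turn from the pose measured when the call began; what a row does not reach only later rows make up. A row lasts 1/10 s, in which the tool goes at most 50 mm and 8.59 degrees, less where a joint would pass 70% of its speed; a pose out of reach is approached as far as the arm can. A call with a gripper value outside its range is refused whole. OPENING is the closure in counts, from 0 (fully open) to 255 (shut), set as the call begins (- or left out, the last holds). The fingers move at their own pace and stop on an object; FORCE is the grip in N (left out, the last holds). Time passes only in rows, so rows that repeat a pose let the fingers close. It gives the time, the measured TCP pose, the force and the opening at its end, in the units of the state.
- sensors.get_state(): the state, without advancing time (a new reading comes with each control period).
- viewer.capture(name): name is "scene" or "top" or "wrist"; returns a dict with "img" (384x512x3 uint8, red, green, blue), "camera_matrix" (3x3 intrinsics, pixels), "camera_from_world" (4x4, takes a point from world to camera coordinates); the wrist camera has in their place "mount" (4x4, takes a point from camera to tool coordinates, whose origin is the TCP and whose axes are the flange's). Camera axes: x right, y down, z forward; pixel columns grow to the right and rows downward; lengths in m; the calibration is good to about 2 mm. A picture is of the moment at which its call begins: read the wrist's pose just before it. There is no depth.
- r.close_job(): hands the job in, once; it reports no verdict.
The state is a dict: "time_s": time; "joints": joint angles; "qd": joint speeds; "joint_torque": joint torques, N m; "tcp_pos": TCP position; "eef_rot": TCP orientation; "contact_force": force on the tool from outside, world axes, zero at the start; "moment": the same for the moment, N m; "gripper_width": finger opening in m.
Only numpy, scipy, OpenCV 4.12 (cv2) and the standard library are available. Lean on these libraries where they do the work, as an engineer would, in place of code of your own. Each camera call takes 0.05 s, during which the arm holds its last target.

TASK

Free the divided disc so that I can turn it: take the black knob of the sprung index plunger on the dividing head, pull it straight back along its own slanting axis until you feel it come up against its inner stop, and keep holding it firmly there; finish while still holding it, without letting go. The stop nut is hidden and set differently each time, so feel for it gently and do not haul on the plunger once it has stopped. Leave the lens, the depth gauge and the insulator knob alone.

Things in the scene. Friction and masses are not known exactly. Their poses are not given: they have to be found in the camera images.
- head: Fixed dividing head: grey base 200 x 170 x 18 mm; origin on the desk, 12 mm to +x of the base's centre; z up. A steel divided disc, 170 mm across, leans 25 degrees towards the head's -x side; its middle, 85 mm up, bears a brass lens mount 68 mm across, 13 mm high. At the low (-x) rim a grey bracket 30 mm wide holds the plunger's brass barrel, square to the disc.
- seat (a point): Mouth of the seat hole in the disc's face, on the plunger's axis: 54 mm to -x of the head's origin and 60 mm above it. Its axes are those of the head (not tilted).
- knob_grip (a point): Centre of the black plunger knob, a round cylinder 26 mm across, 24 mm high. Its z axis is the plunger's axis and the pull direction: out of the barrel, up, 25 degrees from vertical towards the head's -x; its y is level. At rest it is 76 mm from the seat. Below the knob is 18 mm of bare 8 mm rod, then the barrel (26 mm across). Free all round and above.
- plunger: The moving plunger with its knob; origin on the axis at the seat when home, axes as knob_grip. The pin reaches 10 mm into its hole. A return spring pulls it home: about 7 N at 0 (weight included), rising by 0.25 N per mm. Its stop lies somewhere from 14 to 24 mm of travel, hidden in the barrel and different each time; from there the pull climbs by 3 to 4 N per mm.
- collar: Brass collar on the plunger's rod, hidden inside the barrel; origin on the axis, 12 mm from the seat at rest, moving with the plunger. Its springy fibre washer meets the hidden stop nut; from there the pull climbs by 3 to 4 N per mm on top of the return spring. It touches nothing else.
- lens: Bystander: loose lens in a brass cell, 54 mm across, 21 mm high; origin at the centre of its underside, z up.
- gauge: Bystander: loose steel depth gauge lying flat, foot 100 mm long along its y, blade 150 mm long along its x, 28 mm high; origin at the centre of its underside.
- insulator: Bystander: loose white porcelain insulator knob, 42 mm across, 41 mm high; origin at the centre of its underside.

How it is judged (in metres and radians):
At the end, for the whole second after the job is handed in: The plunger is out of its hole (travel over 12.5 mm), its collar is held against the hidden stop with 1 to 16 N (beyond the return spring's own pull), it is still (under 10 mm/s), the fingers hold the knob, and lens, gauge and insulator are within 15 mm of where they began (distance between knob_grip and seat above 0.0885 m and contact force between collar and anything else between 1 and 16 N and contact force between plunger and the fingers above 1 N and linear speed of plunger below 0.01 m/s and distance of each of lens, gauge, insulator from where it was at the start of the episode below 0.015 m); the arm keeps its last pose, push and grip.
It fails at once if the plunger was hauled against its stop with more than 16 N (contact force between collar and anything else above 16 N).
It fails at once if the lens in its brass cell was moved by more than 15 mm (distance of lens from where it was at the start of the episode above 0.015 m).
It fails at once if the depth gauge was moved by more than 15 mm (distance of gauge from where it was at the start of the episode above 0.015 m).
It fails at once if the porcelain insulator knob was moved by more than 15 mm (distance of insulator from where it was at the start of the episode above 0.015 m).
It also fails if it takes over 56 s, if anything falls off the work surface, if the arm or the gripper's body presses on something with over 40 N, if the wrist force passes 120 N, or if a joint passes its speed limit or range.

## Working session

There is one attempt and no reset: what is moved stays moved. The work goes in short steps, Python scripts to look and compute and a shell command to move; the robot and the scene stay as the last step left them, time stands still between calls to the robot, and variables do not carry over. Pictures are saved under pics/ and viewed, and the job is handed in when it is done.

```bash
mkdir -p pics; cat > h.py <<'E'
import numpy as np, cv2
from plant import sensors, viewer, r
def cap(n,f):
    s=sensors.get_state(); d=viewer.capture(n); cv2.imwrite('pics/'+f+'.png',d['img'][:,:,::-1]); return s,d
E
python3 - <<'E'
from h import *
s=sensors.get_state();print(s)
for n in ['scene','top','wrist']:
    s,d=cap(n,n+'0'); np.savez('pics/'+n+'0.npz',**{k:v for k,v in d.items()})
    print(n,{k:v for k,v in d.items() if k!='img'})
E
```

```text
{'time_s': 0.0, 'joints': array([-5.80345696e+01,  2.05906426e+01,  6.34501368e-01, -1.92548985e-02,
       -7.01366298e+01, -1.65060296e+01]), 'qd': array([-0.0344537 , -0.04813676,  0.0817707 , -0.02767707,  0.01814179,
       -0.14843679]), 'joint_torque': array([-2.72672478e-04, -5.82712984e+01,  2.93045300e+01,  6.99709922e+00,
        6.59348574e-03, -1.61590774e-04]), 'tcp_pos': array([ 0.17975473, -0.65012038,  0.22563989]), 'eef_rot': array([ 1.79905909e+02, -9.00517337e-03, -1.64547149e+02]), 'contact_force': array([ 0.16570891, -0.30084749,  0.21172815]), 'moment': array([ 0.05559534, -0.01302766, -0.02564536]), 'gripper_width': 0.08739378920966617}
scene {'camera_matrix': array([[482.64967488,   0.        , 252.05311171],
       [  0.        , 482.64967488, 190.62529283],
       [  0.        ,   0.        ,   1.        ]]), 'camera_from_world': array([[-0.67035275,  0.74176689, -0.02022549,  0.37792447],
       [ 0.39897192,  0.33731122, -0.8526679 , -0.14564487],
       [-0.62565853, -0.57965767, -0.52206166,  1.43615331],
       [ 0.        ,  0.        ,  0.        ,  
[... 288 characters left out ...]
05397,  0.01111695, -0.0987118 ,  0.61164689],
       [ 0.09888536,  0.01632554, -0.9949649 ,  1.25923703],
       [ 0.        ,  0.        ,  0.        ,  1.        ]])}
wrist {'camera_matrix': array([[280.3137491 ,   0.        , 257.24798165],
       [  0.        , 280.3137491 , 190.49510511],
       [  0.        ,   0.        ,   1.        ]]), 'mount': array([[ 4.66005155e-04, -9.59553293e-01, -2.81526662e-01,
         7.67135489e-02],
       [ 9.99999042e-01,  8.02283493e-05,  1.38182767e-03,
        -1.74540097e-04],
       [-1.30335087e-03, -2.81527036e-01,  9.59552411e-01,
        -1.57533929e-01],
       [ 0.00000000e+00,  0.00000000e+00,  0.00000000e+00,
         1.00000000e+00]])}
```

View pics/scene0.png

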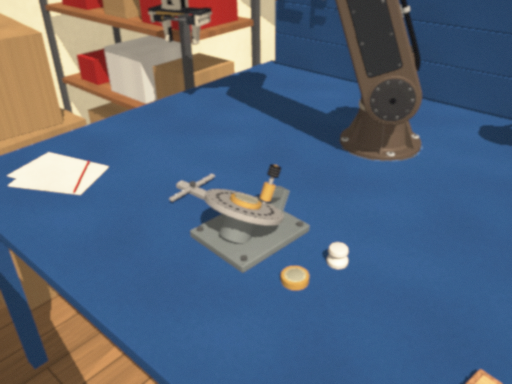

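View pics/top0.png

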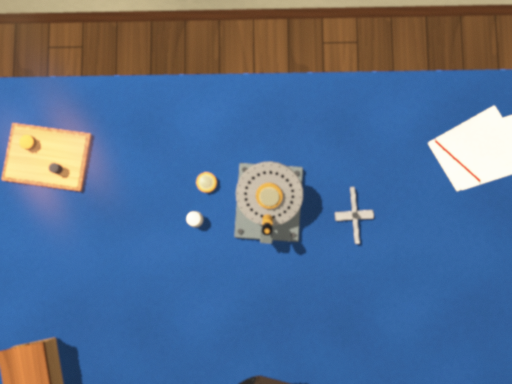

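```bash
python3 - <<'E'
import cv2
for n,(x0,y0,x1,y1) in {'scene':(130,110,380,298),'top':(180,120,440,315)}.items():
    i=cv2.imread(f'pics/{n}0.png')[y0:y1,x0:x1]; cv2.imwrite(f'pics/{n}0z.png',cv2.resize(i,None,fx=3,fy=3,interpolation=cv2.INTER_CUBIC))
E
```

```text
(no output)
```

View pics/scene0z.png

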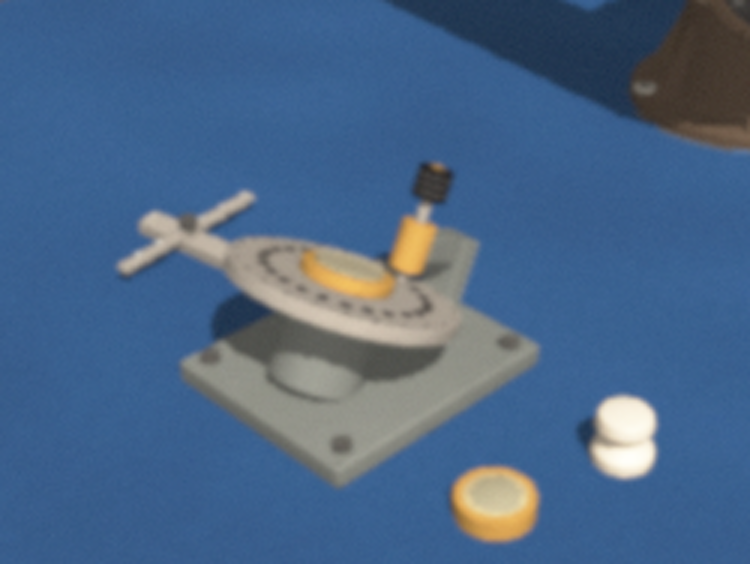

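View pics/top0z.png

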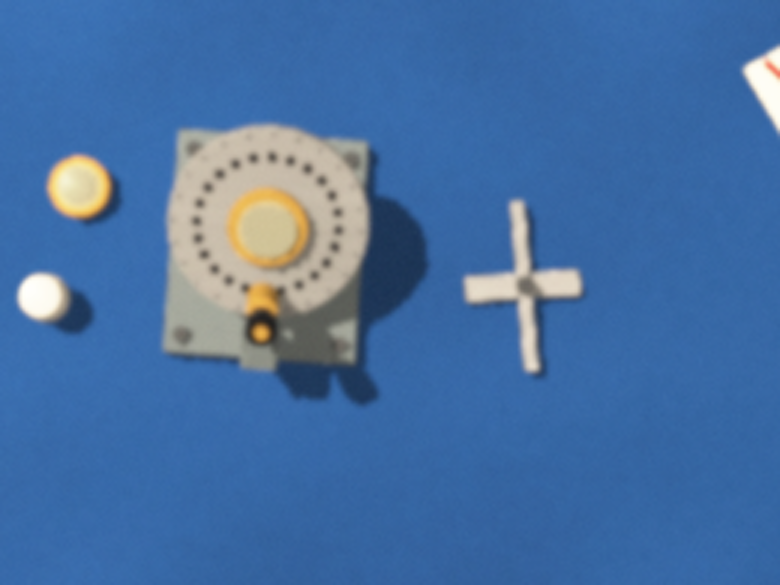

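```bash
cat >> h.py <<'E'
def ray(d,u,v):
    T=d['camera_from_world'];R=T[:3,:3];c=-R.T@T[:3,3]
    w=R.T@np.linalg.inv(d['camera_matrix'])@[u,v,1];return c,w/np.linalg.norm(w)
def plane(d,u,v,z):
    c,w=ray(d,u,v);return c+w*(z-c[2])/w[2]
def tri(rs):
    A=sum(np.eye(3)-np.outer(w,w) for c,w in rs);b=sum((np.eye(3)-np.outer(w,w))@c for c,w in rs)
    x=np.linalg.solve(A,b);return x,[np.linalg.norm((np.eye(3)-np.outer(w,w))@(x-c))*1e3 for c,w in rs]
E
python3 - <<'E'
from h import *
S=np.load('pics/scene0.npz');T=np.load('pics/top0.npz')
sz=lambda p:(130+(p[0]+.5)/3-.5,110+(p[1]+.5)/3-.5)
tz=lambda p:(180+(p[0]+.5)/3-.5,120+(p[1]+.5)/3-.5)
print('knob',tri([ray(S,*sz((433,183))),ray(T,*tz((261,326)))]))
C=[plane(T,*tz(p),.018)for p in[(179,130),(368,143),(357,361),(164,352)]]
print(np.round(C,4));C=np.array(C);print('c',C.mean(0))
for a,b in((3,0),(2,1)):
    d=C[b]-C[a];print('yaw',np.degrees(np.arctan2(d[1],d[0])),np.linalg.norm(d))
for a,b in((1,0),(2,3)):
    d=C[b]-C[a];print('yaw',np.degrees(np.arctan2(-d[0],d[1])),np.linalg.norm(d))
D=np.array([plane(S,*sz(p),.018)for p in[(183,362),(338,478),(540,347)]]);print(D,(D[0]+D[2])/2)
for a,b in((2,1),(1,0)):
    d=D[b]-D[a];print(np.degrees(np.arctan2(d[1],d[0])),np.linalg.norm(d))
E
```

```text
knob (array([0.51358159, 0.02167006, 0.12827964]), [np.float64(0.04660910843741682), np.float64(0.04660910843746526)])
[[ 0.6919  0.0924  0.018 ]
 [ 0.6781 -0.0761  0.018 ]
 [ 0.4847 -0.0628  0.018 ]
 [ 0.4942  0.1069  0.018 ]]
c [0.58722135 0.01508381 0.018     ]
yaw -4.17927866836657 0.19815204587369745
yaw -3.934366214178685 0.19380454972220437
yaw -4.672435592780133 0.1691432235854619
yaw -3.203988915026942 0.16999000542934017
[[ 0.68039886 -0.07301061  0.018     ]
 [ 0.69984915  0.09816655  0.018     ]
 [ 0.49899922  0.11096537  0.018     ]] [0.58969904 0.01897738 0.018     ]
-3.646146997720032 0.20125731822855944
-96.48252792791887 0.17227865548071256
```

```bash
cat >> h.py <<'E'
from scipy.spatial.transform import Rotation as Ro
YAW=-4.0
def fr():
    c,s=np.cos(np.radians(YAW)),np.sin(np.radians(YAW));hx=np.array([c,s,0]);hy=np.array([-s,c,0])
    a=-np.sin(np.radians(25))*hx+np.array([0,0,np.cos(np.radians(25))]);return hx,hy,a
def go(knob,along):
    """shift cm / rotvec to put the grasp point at knob+along*a"""
    hx,hy,a=fr();z=-a;R=np.column_stack([np.cross(hy,z),hy,z])
    s=sensors.get_state();R0=Ro.from_euler('xyz',s['eef_rot'],degrees=True)
    t=knob+a*(along-.019)
    print('tcp',t,'shift cm',np.round((t-s['tcp_pos'])*100,2),'rot',np.round((Ro.from_matrix(R)*R0.inv()).as_rotvec(),3),'F',s['contact_force'],s['gripper_width'],s['time_s'])
E
python3 -c "
from h import *
go(np.array([.514,.022,.1285]),.12)"
```

```text
tcp [0.47141953 0.02497752 0.22003709] shift cm [29.17 67.52 -0.58] rot [ 0.042 -0.437 -0.334] F [-0.14208253  0.00839868  0.38493847] 0.08770721693324454 0.15
```

```bash
python3 -m handwheel '[2,4,1,0,0,0, 5,8,3,0,0,0, 8,12,4,0.005,-0.05,-0.04, 10,16,5,0.01,-0.1,-0.08, 12,20,5,0.015,-0.15,-0.12, 14,24,5,0.02,-0.2,-0.16, 16,28,5,0.025,-0.24,-0.19, 18,32,5,0.025,-0.25,-0.2]'; python3 -c "
from h import *
go(np.array([.514,.022,.1285]),.12)"
```

```text
time_s: 0.95
tcp_pos: [0.3596, -0.3287, 0.276]
eef_rot: [-179.1, 14.5, -176.1]
contact_force: [1.5, 0.4, 0.3]
gripper_width: 0.0873
tcp [0.47141953 0.02497752 0.22003709] shift cm [11.18 35.37 -5.6 ] rot [ 0.015 -0.184 -0.132] F [1.49127301 0.38082583 0.25038858] 0.08731451697239133 0.95
```

```bash
python3 -m handwheel '[1.5,4.5,0,0.002,-0.02,-0.02, 3,9,0,0.004,-0.05,-0.04, 4.5,13.5,0,0.006,-0.08,-0.06, 6,18,-1,0.008,-0.1,-0.08, 7.5,22.5,-2,0.01,-0.12,-0.1, 9,27,-3,0.012,-0.15,-0.12, 10.5,31.5,-4.5,0.015,-0.184,-0.132, 11.2,35.4,-5.6,0.015,-0.184,-0.132]';python3 -m handwheel '[0,0,0,0,0,0,0,0,0,0,0,0]'; python3 -c "
from h import *
go(np.array([.514,.022,.1285]),.12)
s,d=cap('wrist','w1');np.savez('pics/w1.npz',**s,**d);print(s['tcp_pos'],s['eef_rot'])"
```

```text
time_s: 1.75
tcp_pos: [0.4681, 0.0141, 0.2236]
eef_rot: [179.9, 25.1, 176.0]
contact_force: [2.2, -0.1, 0.8]
gripper_width: 0.0874
time_s: 1.95
tcp_pos: [0.4675, 0.0149, 0.2228]
eef_rot: [179.9, 25.1, 176.2]
contact_force: [-0.3, -0.9, -0.1]
gripper_width: 0.088
tcp [0.47141953 0.02497752 0.22003709] shift cm [ 0.39  1.   -0.28] rot [-0.001  0.001 -0.004] F [-0.29936277 -0.8690911  -0.10362707] 0.08803345968806321 1.95
[0.46754743 0.01493496 0.22284984] [179.94967881  25.05912612 176.22984367]
```

View pics/w1.png

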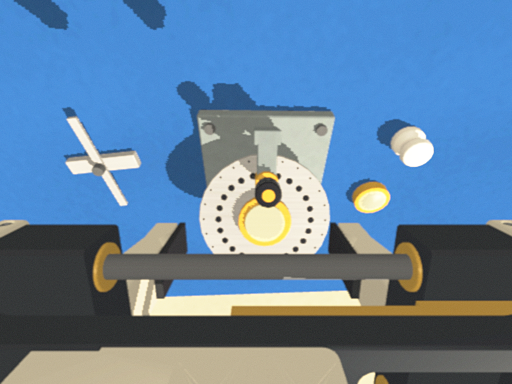

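The wrist view shows the knob at about (268,192) with its brass button at (269,196), between the open fingers. The gauge is at left and the insulator and lens at right, all clear. I'll check the knob estimate against this view.

```bash
cat >> h.py <<'E'
def wray(s,d,u,v):
    R=Ro.from_euler('xyz',s['eef_rot'],degrees=True).as_matrix();M=d['mount']
    c=s['tcp_pos']+R@M[:3,3];w=R@M[:3,:3]@np.linalg.inv(d['camera_matrix'])@[u,v,1];return c,w/np.linalg.norm(w)
def wproj(s,d,p):
    R=Ro.from_euler('xyz',s['eef_rot'],degrees=True).as_matrix();M=d['mount']
    q=M[:3,:3].T@(R.T@(p-s['tcp_pos'])-M[:3,3]);q=d['camera_matrix']@q;return q[:2]/q[2]
E
python3 - <<'E'
from h import *
W=np.load('pics/w1.npz');i=cv2.imread('pics/w1.png')[140:230,210:330]
cv2.imwrite('pics/w1z.png',cv2.resize(i,None,fx=5,fy=5,interpolation=cv2.INTER_CUBIC))
k=np.array([.514,.022,.1285]);hx,hy,a=fr()
for n,p in(('knob',k),('top',k+.012*a),('bot',k-.012*a),('seat',k-.076*a)):print(n,wproj(W,W,p))
E
```

```text
knob [267.53074949 191.89886677]
top [268.03342066 195.57156765]
bot [267.06857963 188.52208344]
seat [265.12135434 174.29493776]
```

View pics/w1z.png

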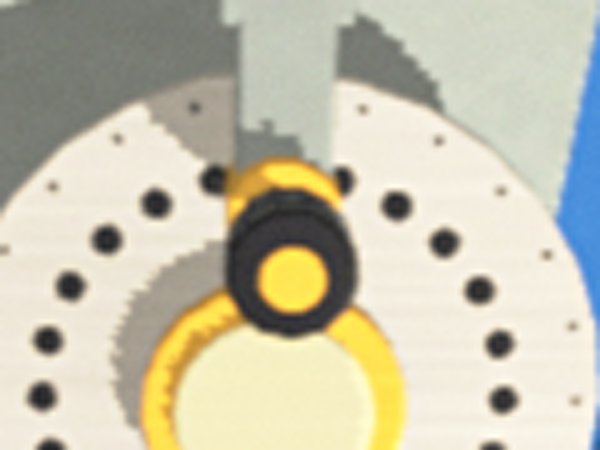

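Predicted button at (268.0,195.6), seen at (268.6,195.7), so the estimate holds to under 1 mm. I'll come down along the axis.

```bash
python3 -m handwheel '[0.4,1,-0.3,0,0,-0.004, 0.8,1,-1.2,0,0,-0.004, 1.6,1,-2.8,0,0,-0.004, 2.4,0.9,-4.6,0,0,-0.004, 2.9,0.9,-5.7,0,0,-0.004, 2.9,0.9,-5.7,0,0,-0.004, 2.9,0.9,-5.7,0,0,-0.004]'; python3 -c "
from h import *
go(np.array([.514,.022,.1285]),.0)"
```

```text
time_s: 2.7
tcp_pos: [0.4983, 0.0216, 0.1692]
eef_rot: [179.9, 24.8, 175.7]
contact_force: [-0.2, 0.0, 0.4]
gripper_width: 0.0875
tcp [0.52201019 0.02143987 0.11128015] shift cm [ 2.37 -0.01 -5.79] rot [-0.002 -0.002  0.004] F [-0.15738081  0.01165857  0.43401397] 0.08753676553605548 2.7
```

```bash
python3 -m handwheel '[0.4,0,-1,0,0,0, 0.8,0,-2,0,0,0, 1.2,0,-3,0,0,0, 1.7,0,-4.2,0,0,0, 2.2,0,-5.5,0,0,0, 2.4,0,-5.9,0,0,0, 2.4,0,-5.9,0,0,0, 2.4,0,-5.9,0,0,0]'; python3 -c "
from h import *
go(np.array([.514,.022,.1285]),.0)
s,d=cap('wrist','w2')
s,d=cap('scene','s2')
i=cv2.imread('pics/s2.png')[110:250,180:370]
cv2.imwrite('pics/s2z.png',cv2.resize(i,None,fx=4,fy=4,interpolation=cv2.INTER_CUBIC))"
```

```text
time_s: 3.5
tcp_pos: [0.5318, 0.0201, 0.1274]
eef_rot: [179.6, 23.0, 175.7]
contact_force: [0.3, -0.7, 0.7]
gripper_width: 0.0875
tcp [0.52201019 0.02143987 0.11128015] shift cm [-0.98  0.14 -1.61] rot [-0.009 -0.034  0.002] F [ 0.27375941 -0.70068672  0.65498578] 0.08748987345388094 3.5
```

View pics/w2.png

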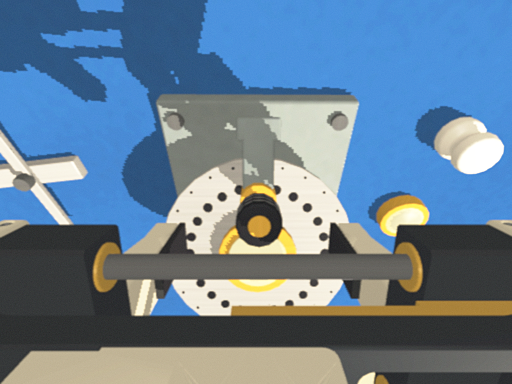

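View pics/s2z.png

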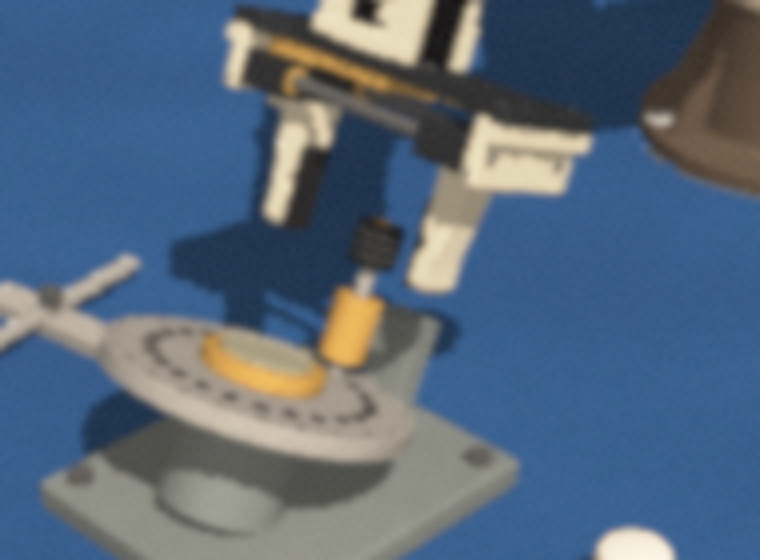

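```bash
python3 -c "
from h import *
s=sensors.get_state();print(s['joints'].round(2),s['qd'].round(2),s['time_s'])"
```

```text
[  24.97    0.26  -58.22   44.71  -15.2  -160.9 ] [ 0.21 -0.36  0.1   0.11  0.08 -0.04] 3.6
```

Joint 3 is on its lower limit (-58.2°), so the arm can't reach the knob with the tool fully along the axis. The jaws close along the level y, so I can make the tool steeper and still grip the cylinder along a line. I'll back off, stand the tool upright and check the joints.

```bash
cat >> h.py <<'E'
def go2(knob,up,tilt,along=0):
    hx,hy,a=fr();t=np.radians(tilt);z=np.sin(t)*hx-np.array([0,0,np.cos(t)]);R=np.column_stack([np.cross(hy,z),hy,z])
    s=sensors.get_state();R0=Ro.from_euler('xyz',s['eef_rot'],degrees=True)
    p=knob+a*along+z*(.019-up)
    print('shift cm',np.round((p-s['tcp_pos'])*100,2),'rot',np.round((Ro.from_matrix(R)*R0.inv()).as_rotvec(),3),'F',s['contact_force'].round(2),s['gripper_width'].round(4),s['time_s'],'tcp',s['tcp_pos'].round(4),s['eef_rot'].round(1),'J',s['joints'].round(1))
K=np.array([.514,.022,.1285])
E
python3 -c "
from h import *
go2(K,.10,0);go2(K,.06,5)"
```

```text
Traceback (most recent call last):
  File "h.py", line 34, in go2
    print('shift cm',np.round((p-s['tcp_pos'])*100,2),'rot',np.round((Ro.from_matrix(R)*R0.inv()).as_rotvec(),3),'F',s['contact_force'].round(2),s['gripper_width'].round(4),s['time_s'],'tcp',s['tcp_pos'].round(4),s['eef_rot'].round(1),'J',s['joints'].round(1))
                                                                                                                                                 ^^^^^^^^^^^^^^^^^^^^^^^^
AttributeError: 'float' object has no attribute 'round'
```

```bash
sed -i "s/s\['gripper_width'\].round(4)/round(s['gripper_width'],4)/" h.py
python3 -c "
from h import *
go2(K,.10,0);go2(K,.06,5)"
```

```text
shift cm [-1.79  0.16  8.16] rot [0.021 0.402 0.003] F [-0.33  0.3  -0.38] 0.0878 3.6 tcp [0.5319 0.0204 0.1279] [179.5  23.1 175.7] J [  25.     0.3  -58.2   44.7  -15.2 -160.9]
shift cm [-2.15  0.18  4.14] rot [0.015 0.315 0.003] F [-0.33  0.3  -0.38] 0.0878 3.6 tcp [0.5319 0.0204 0.1279] [179.5  23.1 175.7] J [  25.     0.3  -58.2   44.7  -15.2 -160.9]
```

```bash
python3 -m handwheel '[0,0,3,0,0,0, 0,0,6,0,0,0, -0.5,0,8,0.005,0.1,0, -1.2,0.1,8.2,0.01,0.2,0, -1.8,0.2,8.2,0.015,0.3,0.003, -1.8,0.2,8.2,0.02,0.4,0.003, -1.8,0.2,8.2,0.02,0.4,0.003, -1.8,0.2,8.2,0.02,0.4,0.003]'; python3 -c "
from h import *
go2(K,.10,0)"
```

```text
time_s: 4.4
tcp_pos: [0.5142, 0.0225, 0.2095]
eef_rot: [-179.9, 0.1, 176.0]
contact_force: [-1.2, 0.2, 0.1]
gripper_width: 0.088
shift cm [-0.02 -0.05 -0.  ] rot [0.001 0.002 0.   ] F [-1.22  0.21  0.15] 0.088 4.4 tcp [0.5142 0.0225 0.2095] [-1.799e+02  1.000e-01  1.760e+02] J [ 2.450e+01  6.000e+00 -2.090e+01  1.000e-01 -6.300e+01 -1.186e+02]
```

```bash
python3 -m handwheel '[0,0,-2,0,0,0, 0,0,-4,0,0,0, 0,0,-6,0,0,0, 0,0,-8,0,0,0, 0,0,-9.5,0,0,0, 0,0,-10,0,0,0, 0,0,-10,0,0,0, 0,0,-10,0,0,0]'; python3 -c "
from h import *
go2(K,0,0)
s,d=cap('wrist','w3')
s,d=cap('scene','s3')
i=cv2.imread('pics/s3.png')[110:250,180:370]
cv2.imwrite('pics/s3z.png',cv2.resize(i,None,fx=4,fy=4,interpolation=cv2.INTER_CUBIC))"
```

```text
time_s: 5.2
tcp_pos: [0.5143, 0.0227, 0.1105]
eef_rot: [-180.0, 0.2, 176.0]
contact_force: [0.2, 0.1, 0.8]
gripper_width: 0.0874
shift cm [-0.03 -0.07 -0.1 ] rot [ 0.001  0.004 -0.   ] F [0.22 0.11 0.79] 0.0874 5.2 tcp [0.5143 0.0227 0.1105] [-180.     0.2  176. ] J [  24.5   11.7  -28.6    0.2  -49.5 -118.6]
```

View pics/w3.png

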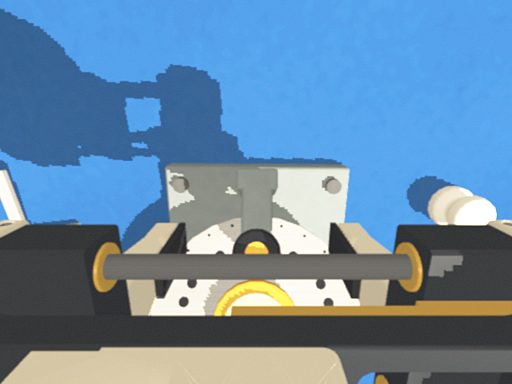

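View pics/s3z.png

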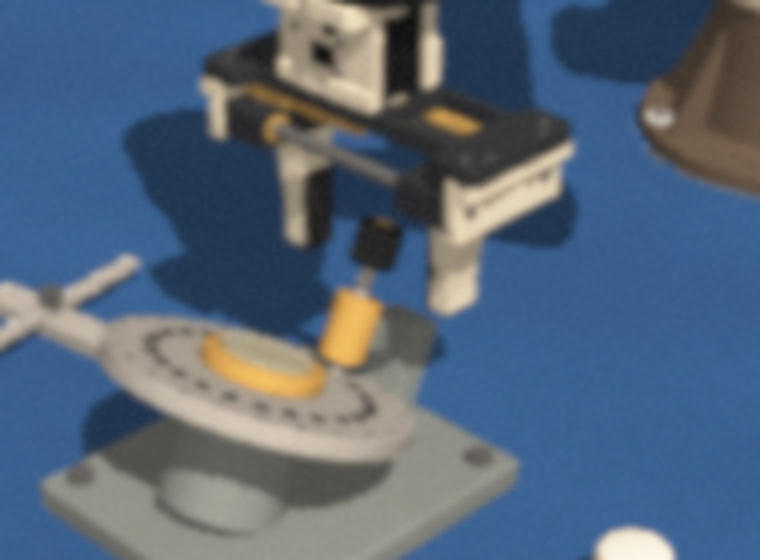

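The knob (about 257,245 in the wrist view) sits midway between the pads at columns 183 and 331. The scene view agrees, so I'll close gently.

```bash
python3 -m handwheel '[0,0,0,0,0,0,0,0,0,0,0,0,0,0,0,0,0,0,0,0,0,0,0,0,0,0,0,0,0,0,0,0,0,0,0,0,0,0,0,0,0,0,0,0,0,0,0,0]' 255 10;  python3 -m handwheel '[0,0,0,0,0,0,0,0,0,0,0,0,0,0,0,0,0,0,0,0,0,0,0,0,0,0,0,0,0,0]';python3 -c "
from h import *
go2(K,0,0);print(sensors.get_state()['moment'])"
```

```text
time_s: 6.1
tcp_pos: [0.5146, 0.0227, 0.1105]
eef_rot: [-180.0, 0.2, 176.0]
contact_force: [0.7, 0.2, -0.4]
gripper_width: 0.0291
time_s: 6.6
tcp_pos: [0.5145, 0.0221, 0.1105]
eef_rot: [-179.9, 0.2, 176.0]
contact_force: [2.2, -4.3, -0.7]
gripper_width: 0.0259
shift cm [-0.05 -0.01 -0.1 ] rot [0.002 0.004 0.   ] F [ 2.21 -4.35 -0.71] 0.0259 6.6 tcp [0.5145 0.0221 0.1105] [-179.9    0.2  176. ] J [  24.5   11.7  -28.6    0.2  -49.5 -118.6]
[-1.93834598 -0.38066026 -0.00801432]
```

```bash
python3 -m handwheel '[0,0,0,0,0,0,0,-0.05,0,0,0,0,0,-0.05,0,0,0,0,0,-0.05,0,0,0,0,0,-0.05,0,0,0,0]' - 50;python3 -c "
from h import *
go2(K,0,0);print(sensors.get_state()['moment'])"
```

```text
time_s: 7.1
tcp_pos: [0.5145, 0.022, 0.1105]
eef_rot: [-180.0, 0.2, 176.0]
contact_force: [-1.2, 2.1, 0.6]
gripper_width: 0.0249
shift cm [-0.05  0.   -0.1 ] rot [0.001 0.004 0.   ] F [-1.18  2.11  0.62] 0.0249 7.1 tcp [0.5145 0.022  0.1105] [-180.     0.2  176. ] J [  24.4   11.7  -28.6    0.2  -49.5 -118.6]
[ 0.74810595  0.27442435 -0.010977  ]
```

```bash
cat > rd.py <<'E'
from h import *
hx,hy,a=fr();s=sensors.get_state();P0=np.array([.5145,.0220,.1105])
d=s['tcp_pos']-P0;F=s['contact_force']
print('travel mm %.2f lat(hx-perp) %.2f hy %.2f | pull %.2f  perp %.2f  hy %.2f | w %.4f t %.2f'%(d@a*1e3,d@np.cross(hy,a)*1e3,d@hy*1e3,-F@a,F@np.cross(hy,a),F@hy,s['gripper_width'],s['time_s']),s['moment'].round(2),'J3',s['joints'][2].round(1),s['eef_rot'].round(1))
E
python3 rd.py
python3 -m handwheel '[-0.04,0,0.09,0,0,0, -0.08,0.01,0.18,0,0,0, -0.13,0.01,0.27,0,0,0, -0.17,0.01,0.36,0,0,0, -0.17,0.01,0.36,0,0,0, -0.17,0.01,0.36,0,0,0]' ;python3 rd.py
```

```text
travel mm 0.02 lat(hx-perp) 0.05 hy -0.01 | pull -1.12  perp -0.94  hy 2.03 | w 0.0249 t 7.10 [ 0.75  0.27 -0.01] J3 -28.6 [-180.     0.2  176. ]
time_s: 7.7
tcp_pos: [0.5129, 0.0221, 0.1141]
eef_rot: [-180.0, 0.2, 176.0]
contact_force: [2.8, 0.4, -6.2]
gripper_width: 0.0251
travel mm 3.96 lat(hx-perp) 0.04 hy 0.02 | pull 6.74  perp -0.14  hy 0.64 | w 0.0251 t 7.70 [ 0.18 -1.24 -0.01] J3 -28.5 [-180.     0.2  176. ]
```

```bash

python3 -m handwheel '[-0.04,0,0.09,0,0,0, -0.08,0.01,0.18,0,0,0, -0.13,0.01,0.27,0,0,0, -0.17,0.01,0.36,0,0,0, -0.17,0.01,0.36,0,0,0, -0.17,0.01,0.36,0,0,0]' ;python3 rd.py
python3 -m handwheel '[-0.04,0,0.09,0,0,0, -0.08,0.01,0.18,0,0,0, -0.13,0.01,0.27,0,0,0, -0.17,0.01,0.36,0,0,0, -0.17,0.01,0.36,0,0,0, -0.17,0.01,0.36,0,0,0]' ;python3 rd.py; python3 rd.py
```

```text
time_s: 8.3
tcp_pos: [0.5111, 0.0223, 0.1177]
eef_rot: [-180.0, 0.2, 176.0]
contact_force: [4.3, 0.4, -8.5]
gripper_width: 0.0249
travel mm 7.97 lat(hx-perp) 0.00 hy 0.03 | pull 9.51  perp 0.25  hy 0.66 | w 0.0249 t 8.30 [ 0.09 -1.41 -0.03] J3 -28.5 [-180.     0.2  176. ]
time_s: 8.9
tcp_pos: [0.5095, 0.0224, 0.1214]
eef_rot: [-180.0, 0.2, 176.0]
contact_force: [4.6, 1.3, -8.9]
gripper_width: 0.0248
travel mm 11.97 lat(hx-perp) 0.02 hy 0.08 | pull 9.91  perp 0.31  hy 1.65 | w 0.0248 t 8.90 [ 0.17 -1.55  0.03] J3 -28.4 [-180.     0.2  176. ]
travel mm 11.97 lat(hx-perp) 0.02 hy 0.08 | pull 9.91  perp 0.31  hy 1.65 | w 0.0248 t 8.90 [ 0.17 -1.55  0.03] J3 -28.4 [-180.     0.2  176. ]
```

```bash

python3 -m handwheel '[-0.04,0,0.09,0,0,0, -0.04,0,0.09,0,0,0,-0.04,0,0.09,0,0,0]' >/dev/null ;python3 rd.py
python3 -m handwheel '[-0.04,0,0.09,0,0,0, -0.04,0,0.09,0,0,0,-0.04,0,0.09,0,0,0]' >/dev/null;python3 rd.py
```

```text
travel mm 12.96 lat(hx-perp) 0.03 hy 0.05 | pull 10.10  perp 0.15  hy 1.12 | w 0.0251 t 9.20 [ 0.19 -1.59  0.09] J3 -28.4 [-180.     0.2  176. ]
travel mm 13.97 lat(hx-perp) 0.04 hy 0.04 | pull 10.83  perp 0.04  hy 1.76 | w 0.0252 t 9.50 [ 0.3  -1.59  0.05] J3 -28.4 [-180.     0.2  176. ]
```

```bash

python3 -m handwheel '[-0.04,0,0.09,0,0,0, -0.04,0,0.09,0,0,0,-0.04,0,0.09,0,0,0]' >/dev/null ;python3 rd.py
python3 -m handwheel '[0,0,0,0,0,0]' >/dev/null;python3 rd.py
```

```text
travel mm 14.94 lat(hx-perp) 0.01 hy 0.05 | pull 10.76  perp -0.26  hy 1.79 | w 0.0253 t 9.80 [ 0.34 -1.59  0.02] J3 -28.4 [-180.     0.2  176. ]
travel mm 14.92 lat(hx-perp) -0.01 hy 0.05 | pull 10.16  perp 0.05  hy 0.68 | w 0.0252 t 9.90 [ 0.21 -1.65  0.01] J3 -28.4 [-180.     0.2  176. ]
```

Before going into the stop range I'll check for slip: does the knob still sit at the same place in the fingers?

```bash
python3 -c "
from h import *
s,d=cap('scene','s4')
i=cv2.imread('pics/s4.png')[110:250,180:370]
cv2.imwrite('pics/s4z.png',cv2.resize(i,None,fx=4,fy=4,interpolation=cv2.INTER_CUBIC))"
python3 -m handwheel '[-0.04,0,0.09,0,0,0, -0.04,0,0.09,0,0,0,-0.04,0,0.09,0,0,0]' >/dev/null ;python3 rd.py
```

```text
travel mm 15.86 lat(hx-perp) 0.03 hy 0.07 | pull 11.29  perp -0.15  hy 1.74 | w 0.0251 t 10.25 [ 0.35 -1.62  0.05] J3 -28.4 [-180.     0.2  176. ]
```

View pics/s4z.png

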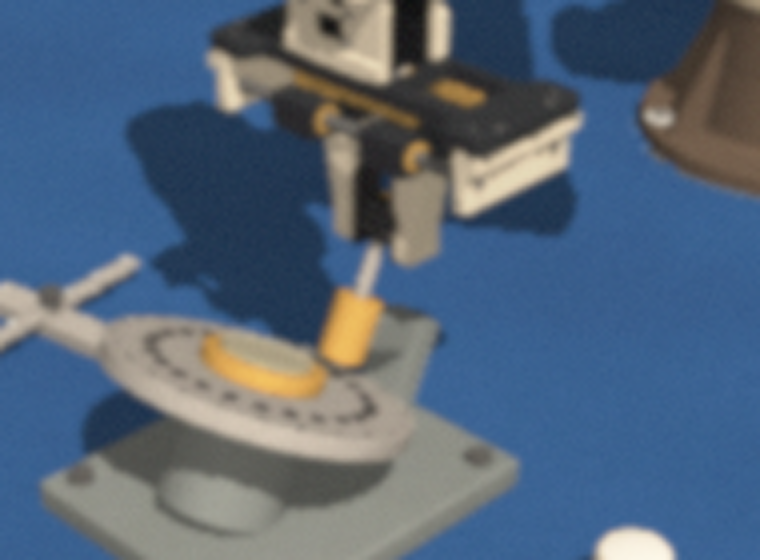

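The fingers hold the black knob at about (370,205) in the zoom. The bare rod under it has grown to about 55 px, from about 25 px before, so the plunger is following. I'll go on in 1 mm steps.

```bash

python3 -m handwheel '[-0.04,0,0.09,0,0,0, -0.04,0,0.09,0,0,0,-0.04,0,0.09,0,0,0]' >/dev/null ;python3 rd.py
```

```text
travel mm 16.82 lat(hx-perp) 0.04 hy 0.05 | pull 10.88  perp 0.07  hy 2.23 | w 0.0251 t 10.55 [ 0.49 -1.67  0.02] J3 -28.3 [-180.     0.2  176. ]
```

```bash

python3 -m handwheel '[-0.04,0,0.09,0,0,0, -0.04,0,0.09,0,0,0,-0.04,0,0.09,0,0,0]' >/dev/null ;python3 rd.py
```

```text
travel mm 17.64 lat(hx-perp) 0.05 hy 0.08 | pull 11.50  perp 1.14  hy 1.62 | w 0.0250 t 10.85 [ 0.35 -2.01  0.07] J3 -28.3 [-180.     0.2  176. ]
```

```bash

python3 -m handwheel '[-0.04,0,0.09,0,0,0, -0.04,0,0.09,0,0,0,-0.04,0,0.09,0,0,0]' >/dev/null ;python3 rd.py
```

```text
travel mm 18.27 lat(hx-perp) -0.02 hy 0.05 | pull 14.57  perp -0.06  hy 0.63 | w 0.0248 t 11.15 [ 0.24 -2.39 -0.01] J3 -28.3 [-180.     0.2  176. ]
```

The pull has left the spring line: 14.6 N against 11.4 N expected, and the moment rises with it. So the stop has been met at about 17.3 mm. One smaller step.

```bash

python3 -m handwheel '[-0.03,0,0.07,0,0,0, -0.03,0,0.07,0,0,0,-0.03,0,0.07,0,0,0]' >/dev/null ;python3 rd.py
python3 -m handwheel '[0,0,0,0,0,0]' >/dev/null;python3 rd.py
```

```text
travel mm 18.59 lat(hx-perp) 0.03 hy 0.07 | pull 14.46  perp -0.15  hy 0.65 | w 0.0249 t 11.45 [ 0.2  -2.55  0.09] J3 -28.3 [-180.     0.3  176. ]
travel mm 18.22 lat(hx-perp) 0.04 hy 0.08 | pull 14.02  perp -0.16  hy 0.91 | w 0.0251 t 11.55 [ 0.14 -2.36  0.08] J3 -28.3 [-180.     0.3  176. ]
```

A zero row resets the target to the measured pose, so the arm relaxes a little. I'll pull slightly further and hold that target.

```bash

python3 -m handwheel '[-0.04,0,0.09,0,0,0, -0.06,0,0.13,0,0,0,-0.06,0,0.13,0,0,0,-0.06,0,0.13,0,0,0,-0.06,0,0.13,0,0,0]' >/dev/null ;python3 rd.py
```

```text
travel mm 19.07 lat(hx-perp) 0.00 hy 0.07 | pull 17.10  perp 0.50  hy 1.09 | w 0.0252 t 12.05 [ 0.06 -2.91  0.02] J3 -28.3 [-180.     0.3  176. ]
```

```bash
python3 - <<'E'
from h import *
hx,hy,a=fr();P=[];Q=[]
for k in range(12):
    viewer.capture('top');s=sensors.get_state();P.append(-s['contact_force']@a);Q.append((s['tcp_pos']-[.5145,.0220,.1105])@a*1e3)
print(np.round(P,1),np.mean(P),np.round(Q,2))
for n in('top','scene'):
    s,d=cap(n,n+'5')
x0,y0=180,120;i=cv2.imread('pics/top5.png');cv2.imwrite('pics/top5z.png',cv2.resize(i[120:315,180:440],None,fx=3,fy=3))
i=cv2.imread('pics/scene5.png')[110:298,180:370];cv2.imwrite('pics/s5z.png',cv2.resize(i,None,fx=3,fy=3,interpolation=cv2.INTER_CUBIC))
E
```

```text
[17.3 17.9 16.8 17.7 16.6 17.1 17.7 17.9 18.2 17.1 17.3 16.6] 17.35349439507847 [19.07 19.06 19.06 19.07 19.07 19.08 19.07 19.08 19.06 19.07 19.08 19.07]
```

View pics/s5z.png

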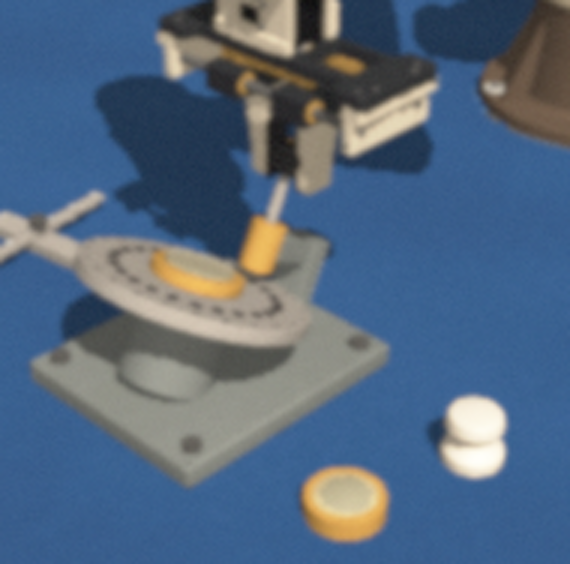

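View pics/top5z.png

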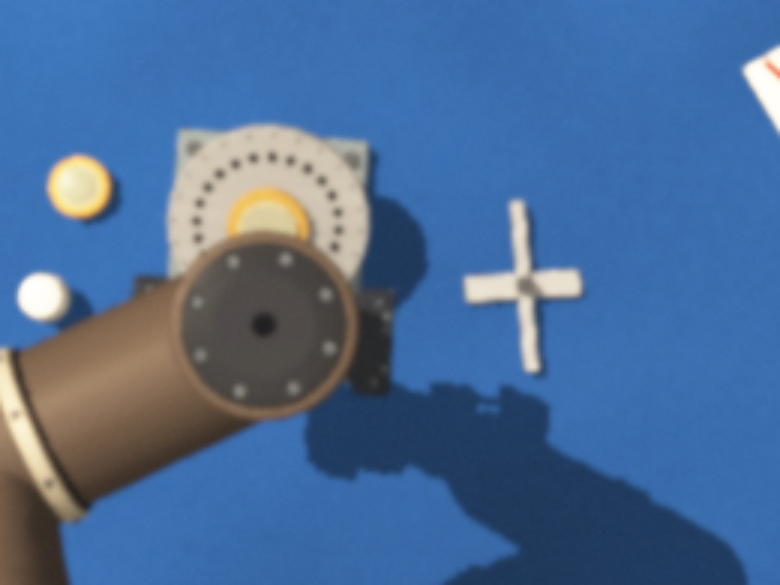

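The knob is held, the pull is steady at 17.4 N (about 5.6 N above the spring), and travel is still at 19.07 mm. Lens, insulator and gauge sit at the same pixels as at the start. I'm handing in.

```bash
python3 -c "
from h import *
r.close_job()"; python3 rd.py
```

```text
the job is handed in; nothing more can be done
the job is handed in; nothing more can be done
```

The plunger is pulled back against its inner stop and still held there; I handed the job in at about 13 s. No verdict is reported.

- **How I did it:** I found the knob from the top and scene views and confirmed it with the wrist camera to about 1 mm. I gripped it at 50 N and pulled along its slanting axis, with 1 mm steps from 12 mm of travel on. The stop came at about 17.3 mm.
- **Last checks:** Fingertip travel was steady at 19.07 mm. The mean pull was 17.4 N, about 5.6 N above the return spring. The moment reading suggested nearer 7 N, still well within 1 to 16 N. The finger opening was about 25 mm on the knob. The lens, gauge and insulator looked unmoved in the top view.
- **What went wrong on the way:** My first approach, with the gripper along the plunger's axis, ran joint 3 into its lower limit. I gripped with the tool vertical instead and still pulled along the slanting axis.
- **Not checked:** I measured travel at the fingertips rather than on the plunger. Slip was ruled out only by eye, from the longer length of bare rod, and by the force following the spring's expected rise.

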